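# Release the ratcheted stop of a bowl carrier

## Robot

A 6-joint arm with a two-finger parallel gripper is mounted at the origin on a cart in front of the work surface, level with it; the furniture and walls round the work are solid. World frame = base frame: x ahead of the robot, y to its left, z up, the work surface at z = 0. Lengths are in m, angles in rad, forces in N, time in s.
With the tool pointing down it reaches from about 0.25 to 0.8 m from the base axis. Payload 3.9 kg.
Tool frame: the origin (TCP) lies at the very end of the fingers, on their centre line; the grasp point (between the pads) lies hold_point_z behind it (hold_point_z is the distance from the TCP to the grasp point, in m); z points along the fingers, y is the line along which they close (so a half turn about z gives the same grasp; the last joint's range is limited). The gripper opens to 85 mm and grips with 20 to 120 N. Pads are 22 mm wide; open, the fingers measure 114 mm over their backs; the gripper's body (76 mm by 85 mm) begins 54 mm behind the grasp point. The pads swing forward as they close: fully open they stand 13 mm farther back than shut.
Start: joints at [1.246, 0.26, -0.138, 1.173, 0, 1.571], TCP at [0.168, 0.498, 0.231] pointing down, gripper open.
Joint ranges: [-2.78, 2.78], [-0.83, 1.72], [-1.28, 1.37], [-1.9, 2.12], [-1.57, 1.48], [-3.14, 3.14]. Speed limits (rad/s): [2.57, 2.57, 3.14, 3.14, 3.14, 3.14].

## Interface

Orientations are given as a rotation vector (axis times angle).
In Python, from plant import * gives the robot as it stands.
- The arm moves only by the tool servo_tool, never from a script. Its argument "moves" is a list of rows, each an object of numbers: "dx", "dy", "dz": the shift along the tool's x, y, z each as a share of 150 mm, from -1 to 1; "ax", "ay", "az": the turn, a rotation vector about the tool's x, y, z each as a share of 4 degrees, from -1 to 1; "hand": the opening, from -1 (shut) to 1 (fully open). A call has 1 to 8 rows; each row shifts and turns the commanded pose from where the row before left it, along the tool's axes as they then stand; what a row does not reach is not made up. A row lasts 1/12 s, in which the tool goes at most 41.7 mm and 7.16 degrees, less where a joint would pass 70% of its speed; a pose out of reach is approached as far as the arm can. A call with a number of a shift or a turn outside -1 to 1 is refused whole. A call with a gripper value outside its range is refused whole. The fingers move at their own pace and stop on an object; the grip force is fixed at half the most. Time passes only in rows, so rows that do not move let the fingers close. It gives the time, the measured TCP pose, the force, the opening and the grip force at its end, in the units of the state.
- sense(): the state, without advancing time (a new reading comes with each control period).
- get_image(name): name is "scene" or "side" or "wrist"; returns the picture (480x640x3 uint8, red, green, blue); there is no depth.
- camera_info(name): a dict with "camera_matrix" (3x3 intrinsics, pixels), "k1" (the pictures are not rectified: a ray, as slopes to the right and down, at radius r is drawn at 1 + k1 r^2 times it, then the intrinsics apply), "origin" and "attitude" of the camera in the world. Camera axes: x right, y down, z forward; pixel columns grow to the right and rows downward; lengths in m; the calibration is good to about 2 mm. A picture is of the moment at which its call begins: read the wrist's pose just before it. camera_info takes no time and is no camera call; for the wrist camera it gives the pose at the moment of the call.
- close_job(): hands the job in; it is judged then, once.
The state is a dict: "clock": time; "joints": joint angles; "joint_velocities": joint speeds; "joint_torque": joint torques, N m; "eef_pos": TCP position; "tool_rot": TCP orientation; "wrist_force": force on the tool from outside, world axes, zero at the start; "ft_torque": the same for the moment, N m; "opening": finger opening in m; "grasp_force": force on a finger pad.
Only numpy, scipy, OpenCV 4.12 (cv2) and the standard library are available. Lean on these libraries where they do the work, as an engineer would, in place of code of your own. Each camera call takes 0.05 s, during which the arm holds its last target. There are 200 camera calls.

## Task

The stack of bowls is held in its carrier by a ratcheted slide stop. Flip the ratchet pawl over (its toe is hooked under a tooth, so first snug the stop gently up against the bowls to take the load off it), then draw the stop fully back so that the bowls can be lifted out later. Leave the pawl flipped over and the bowls standing undisturbed.

Things in the scene. Friction and masses are not known exactly. Their poses are not given: they have to be found in the camera images.
- carrier: bare-metal bowl carrier, fixed to the table: base plate 150 x 440 x 8 mm. Origin on the table under the slide track; its y axis is the way the stop slides toward the bowls, z up. All offsets below are in this frame. The bowls stand on the plate at y +158 mm, between the stop's pad and an upright fence (face at y +220 mm). Upright cheeks hold the pawl's pivot pin (along x) at y -115, z 58 mm.
- slide (a joint): slide stop (toothed steel bar, jaw plate with pad, handle post), in m: 0 fully back at its end stop, grows toward the bowls, at most 0.098; starts near 0.056. It drags with about 8 N and stays where it is left. The teeth let it go toward the bowls; it cannot go back until the pawl is flipped.
- handle (a point): grasp point on the slide's dark upright handle post: 24 mm wide across the slide (x), 16 mm thick along it (y), top at z 146 mm; this point lies on the post's axis at z 130 mm.
- pad: the stop's sprung rubber pad, 70 x 8 x 70 mm, on the bowl side of its jaw plate: 2.5 N per mm, 6 mm travel. Its front face is 65 mm ahead (+y) of the handle post's axis (the body's origin is 40 mm behind that face, on the table).
- pawl (a joint): pawl angle in rad: 0 engaged (lever leans 0.44 toward the handle), 1.0 flipped fully over (leans 0.56 away). The weighted lever falls to either side of upright. At the start its toe is hooked under a tooth and it hardly moves, however hard pushed; it comes free once the slide is pushed 4 to 7 mm toward the bowls, the pad bearing on them with 6 to 12 N (14 to 20 N at the handle).
- pawl_knob (a point): middle of the pawl lever's knob, a dark steel roller 24 mm in diameter, 34 mm long along the carrier's x axis, 75 mm from the pivot; at the start at y -83, z 126 mm. Pushed from the handle's side toward -y, past upright, it falls over by itself. A free lever needs 1 to 6 N here.
- bowls: stack of four nested rice bowls, about 121 mm across, 111 mm high, 0.46 kg, loose in the carrier, at most 1 mm from the fence; origin at the centre of its underside. To be left standing; more than 25 N from the pad would crack it.
Mind the look-alikes: they are no part of the job. What is shaped like the bowls but yellow is not meant.

How it is judged:
By the outcome, as a careful person would: the job done as asked, in the order asked, and still so for the second after the job is handed in, with the robot touching nothing.
It also fails if it takes over 48 s, if anything falls off the work surface, if the arm or the gripper's body presses on something with over 40 N, if the wrist force passes 120 N, or if a joint passes its speed limit or range.

## Working session

There is one attempt and no reset: what is moved stays moved. The work goes in short steps, Python scripts to look and compute and a tool call to move; the robot and the scene stay as the last step left them, time stands still between calls to the robot, and variables do not carry over. Pictures are saved under pics/ and viewed, at most 10 in all, crops included, and the job is handed in when it is done.

Besides the shell and the picture viewer there is one more tool, called after "Emit:" as name([rows], argument=value, ...), one row to a line, values as JSON. servo_tool: Moves the arm, as the interface text tells. Its arguments: {"type":"object","properties":{"moves":{"type":"array","items":{"type":"object","properties":{"dx":{"type":"number","minimum":-1,"maximum":1},"dy":{"type":"number","minimum":-1,"maximum":1},"dz":{"type":"number","minimum":-1,"maximum":1},"ax":{"type":"number","minimum":-1,"maximum":1},"ay":{"type":"number","minimum":-1,"maximum":1},"az":{"type":"number","minimum":-1,"maximum":1},"hand":{"type":"number"}}}}},"required":["moves"]}

```bash
mkdir -p pics; ls; python3 - <<'E'
from plant import *
import cv2
s=sense();print({k:s[k] for k in s if k in('clock','eef_pos','tool_rot','opening','wrist_force')}, [k for k in s])
for n in("scene","side"):
    im=get_image(n);cv2.imwrite(f"pics/{n}0.png",im[:,:,::-1]);print(n,camera_info(n))
E
```

```text
pics
{'clock': 0.0, 'eef_pos': array([0.16731791, 0.49690905, 0.23046063]), 'tool_rot': array([-5.07911531e-01, -3.09988486e+00,  3.02615643e-03]), 'wrist_force': array([ 0.36769247, -0.4775977 ,  0.14509198]), 'opening': 0.08547005857042754} ['clock', 'joints', 'joint_velocities', 'joint_torque', 'eef_pos', 'tool_rot', 'wrist_force', 'ft_torque', 'grasp_force', 'opening']
scene {'camera_matrix': array([[602.977286  ,   0.        , 312.36948315],
       [  0.        , 602.977286  , 233.30083791],
       [  0.        ,   0.        ,   1.        ]]), 'k1': -0.16405614734994617, 'origin': array([-0.19754137, -0.3604092 ,  0.85180006]), 'attitude': array([-2.04206812,  1.1559055 , -0.52952471])}
side {'camera_matrix': array([[541.50781423,   0.        , 325.93735805],
       [  0.        , 541.50781423, 239.39739623],
       [  0.        ,   0.        ,   1.        ]]), 'k1': -0.0719219888053369, 'origin': array([ 0.08490745, -0.55467943,  0.79419866]), 'attitude': array([-2.2031345 ,  0.71959331, -0.31237316])}
```

View pics/scene0.png

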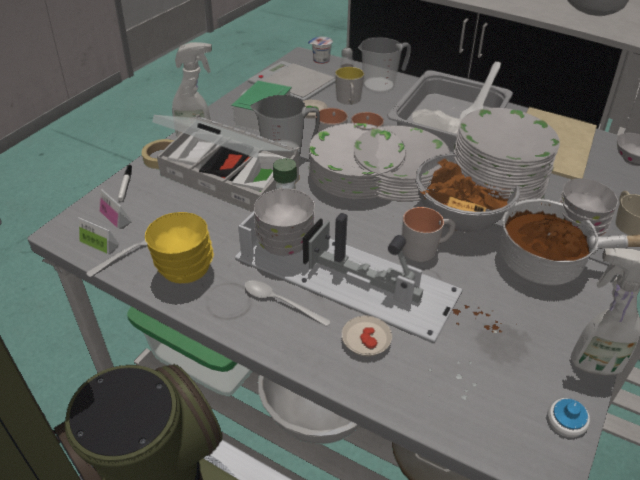

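View pics/side0.png

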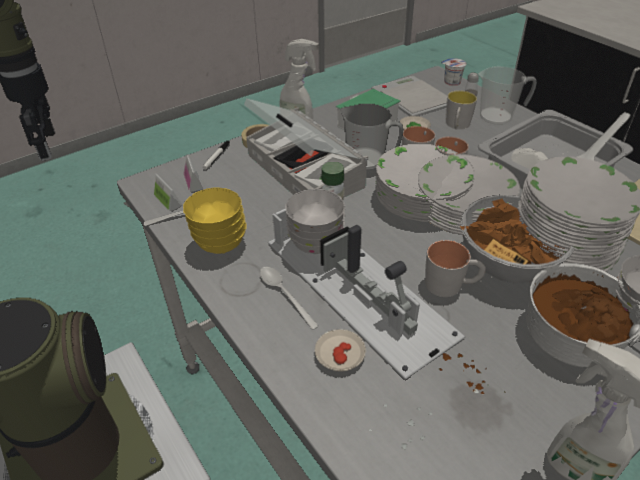

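```bash
python3 - <<'E'
import cv2,numpy as np
a=cv2.imread("pics/scene0.png")[185:345,232:472];b=cv2.imread("pics/side0.png")[185:385,265:475]
a=cv2.resize(a,None,fx=3.3,fy=3.3,interpolation=3);b=cv2.resize(b,None,fx=3,fy=3,interpolation=3)
cv2.imwrite("pics/a.png",a);cv2.imwrite("pics/b.png",b)
E
```

```text
(no output)
```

View pics/a.png

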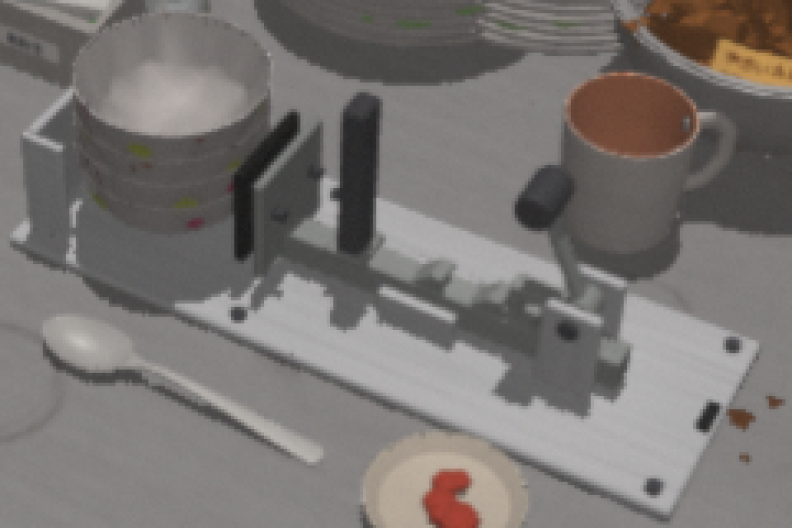

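View pics/b.png

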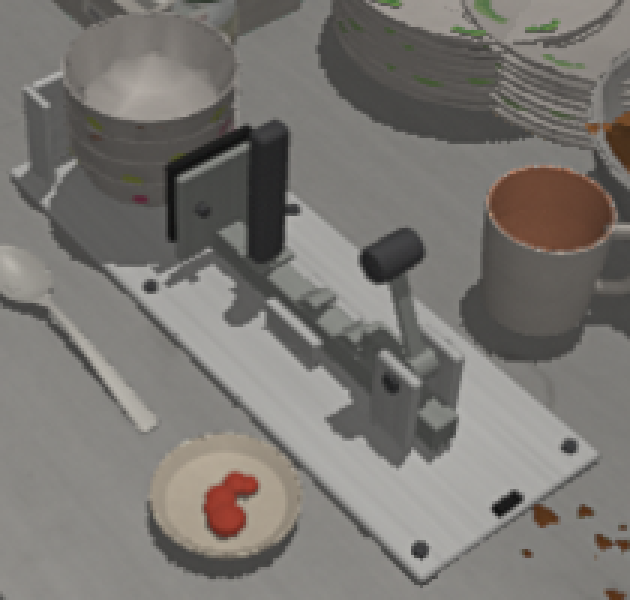

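```bash
cat > h.py <<'E'
from plant import *
import numpy as np,cv2
from scipy.spatial.transform import Rotation as R
from scipy.optimize import least_squares
def proj(P,c):
    p=R.from_rotvec(c["attitude"]).inv().apply(np.atleast_2d(P)-c["origin"]);s=p[:,:2]/p[:,2:]
    s=s*(1+c["k1"]*(s**2).sum(1,keepdims=True));K=c["camera_matrix"]
    return s*[K[0,0],K[1,1]]+K[:2,2]
def toworld(q,P): return R.from_euler('z',q[2]).apply(np.atleast_2d(P))+[q[0],q[1],0]
E
python3 - <<'E'
from h import *
cs,cd=camera_info("scene"),camera_info("side")
A=np.array([(363,99),(545,197),(758,344),(668,513),(12,238)])/3.3+[232,185]
B=np.array([(270,128),(392,256),(598,455),(422,577),(13,178)])/3+[265,185]
for i in range(5):
    r=least_squares(lambda X:np.r_[proj(X,cs)[0]-A[i],proj(X,cd)[0]-B[i]],[.4,.1,.05]);print(i,r.x.round(4),r.cost.round(2))
def pts(q):
    hy,y0=q[3:]
    return toworld(q,[[0,hy,.146],[0,-.083,.126],[.075,y0,.008],[-.075,y0,.008],[-.075,y0+.44,.008]])
f=lambda q:np.r_[(proj(pts(q),cs)-A).ravel(),(proj(pts(q),cd)-B).ravel()]
for y in(0.5,1.5):
    r=least_squares(f,[.45,.05,y,0.03,-.22]);print(r.x.round(4),r.cost,r.fun.round(1))
q=r.x;np.save("q.npy",q)
print("handle",toworld(q,[0,q[3],.13]),"knob",toworld(q,[0,-.083,.126]),"bowls",toworld(q,[0,.158,0]))
E
```

```text
0 [0.572  0.0341 0.1451] 0.01
1 [ 0.5738 -0.0796  0.1234] 0.03
2 [ 0.6515 -0.1975 -0.0007] 0.0
3 [ 0.5036 -0.1999  0.0012] 0.17
4 [ 0.4984  0.2381 -0.0035] 0.46
[ 0.5704  0.0019  0.0113  0.0311 -0.2047] 15.076900058373328 [ 0.   0.5  0.3 -0.2  2.2 -1.   1.1  0.2 -1.3 -1.5 -0.5  0.3 -0.4  0.1
  1.1 -0.4 -0.8  1.4 -2.1 -3.1]
[ 0.5704  0.0019  0.0113  0.0311 -0.2047] 15.076900058384128 [ 0.   0.5  0.3 -0.2  2.2 -1.   1.1  0.2 -1.3 -1.5 -0.5  0.3 -0.4  0.1
  1.1 -0.4 -0.8  1.4 -2.1 -3.1]
handle [[0.57005511 0.03303529 0.13      ]] knob [[ 0.57134653 -0.08107126  0.126     ]] bowls [[0.56861915 0.15991331 0.        ]]
```

```bash
python3 - <<'E'
from h import *
s=sense();T=R.from_rotvec(s["tool_rot"]);print(T.as_matrix().round(3));print(s["joints"])
q=np.load("q.npy")
for sg in(1,-1):
    x=np.array([np.cos(q[2]),np.sin(q[2]),0])*sg  # tool y
    y=x;z=np.array([0,0,-1]);M=np.c_[np.cross(y,z),y,z]
    print(np.degrees((T.inv()*R.from_matrix(M)).as_rotvec()).round(1), M.round(3).tolist(), R.from_matrix(M).as_rotvec())
E
```

```text
[[-0.948  0.319 -0.001]
 [ 0.319  0.948 -0.002]
 [-0.    -0.002 -1.   ]]
[ 1.24599666e+00  2.60615317e-01 -1.39220670e-01  1.17269390e+00
 -2.43477498e-06  1.57078964e+00]
[-0.1  0.1 70.7] [[-0.011, 1.0, 0.0], [1.0, 0.011, 0.0], [0.0, 0.0, -1.0]] [2.20883578 2.23397603 0.        ]
[-1.000e-01 -1.000e-01 -1.093e+02] [[0.011, -1.0, 0.0], [-1.0, -0.011, 0.0], [0.0, -0.0, -1.0]] [ 2.23397603 -2.20883578  0.        ]
```

Emit:
servo_tool([
  {"dx": -0.22, "az": 0.88},
  {"dx": -0.22, "az": 0.88},
  {"dx": -0.22, "az": 0.88},
  {"dx": -0.22, "az": 0.88},
  {"dx": -0.22, "az": 0.88},
  {"dx": -0.22, "az": 0.88},
  {"dx": -0.22, "az": 0.88},
  {"dx": -0.22, "az": 0.88},
])

```text
validation failed for argument at $.mo...
```

Emit:
servo_tool([
  {"dx": -0.22, "az": 0.88},
  {"dx": -0.22, "az": 0.88},
  {"dx": -0.22, "az": 0.88},
  {"dx": -0.22, "az": 0.88},
  {"dx": -0.22, "az": 0.88},
  {"dx": -0.22, "az": 0.88},
  {"dx": -0.22, "az": 0.88},
  {"dx": -0.22, "az": 0.88},
])

```text
validation failed for argument at $.mo...
```

Emit:
servo_tool([
  {"dx": -0.2, "az": 0.88},
  {"dx": -0.2, "az": 0.88},
  {"dx": -0.1, "az": 0.88},
  {"az": 0.88},
  {},
])

```text
validation failed for argument at $.mo...
```

```bash
cat >> h.py <<'E'
def st():
    s=sense();T=R.from_rotvec(s["tool_rot"]).as_matrix();q=np.load("q.npy")
    M=R.from_euler('z',q[2]).inv().as_matrix()
    p=M@(s["eef_pos"]-[q[0],q[1],0])
    print("t%.2f"%s["clock"],"eef",s["eef_pos"].round(4),"carrier",p.round(4),"toolx",T[:,0].round(3),"z",T[:,2].round(3),"F",s["wrist_force"].round(1),"op",s["opening"].round(4),"gf",np.round(s["grasp_force"],1))
    return s
E
python3 - <<'E'
from h import *
s=st();c=camera_info("wrist");im=get_image("wrist");cv2.imwrite("pics/w1.png",im[:,:,::-1])
q=np.load("q.npy")
print(proj(toworld(q,[[0,q[3],.146],[0,-.083,.126],[0,q[3]+.065,.1]]),c).round(0))
E
```

```text
Traceback (most recent call last):
  File "h.py", line 14, in st
    print("t%.2f"%s["clock"],"eef",s["eef_pos"].round(4),"carrier",p.round(4),"toolx",T[:,0].round(3),"z",T[:,2].round(3),"F",s["wrist_force"].round(1),"op",s["opening"].round(4),"gf",np.round(s["grasp_force"],1))
                                                                                                                                                             ^^^^^^^^^^^^^^^^^^
AttributeError: 'float' object has no attribute 'round'
```

Emit:
servo_tool([
  {"dx": -0.22, "dy": 0, "dz": 0, "ax": 0, "ay": 0, "az": 0.88, "hand": 1},
  {"dx": -0.22, "dy": 0, "dz": 0, "ax": 0, "ay": 0, "az": 0.88, "hand": 1},
  {"dx": -0.22, "dy": 0, "dz": 0, "ax": 0, "ay": 0, "az": 0.88, "hand": 1},
  {"dx": -0.22, "dy": 0, "dz": 0, "ax": 0, "ay": 0, "az": 0.88, "hand": 1},
  {"dx": -0.22, "dy": 0, "dz": 0, "ax": 0, "ay": 0, "az": 0.88, "hand": 1},
  {"dx": -0.22, "dy": 0, "dz": 0, "ax": 0, "ay": 0, "az": 0.88, "hand": 1},
  {"dx": -0.22, "dy": 0, "dz": 0, "ax": 0, "ay": 0, "az": 0.88, "hand": 1},
  {"dx": -0.22, "dy": 0, "dz": 0, "ax": 0, "ay": 0, "az": 0.88, "hand": 1},
])

```text
clock: 0.77
eef_pos: [0.3929, 0.3621, 0.2308]
tool_rot: [-1.251, -2.881, 0.001]
wrist_force: [0.3, 0.3, -0.8]
opening: 0.0858
grasp_force: 0.0
```

Emit:
servo_tool([
  {"dx": -0.22, "dy": 0, "dz": 0, "ax": 0, "ay": 0, "az": 0.88, "hand": 1},
  {"dx": -0.22, "dy": 0, "dz": 0, "ax": 0, "ay": 0, "az": 0.88, "hand": 1},
  {"dx": -0.22, "dy": 0, "dz": 0, "ax": 0, "ay": 0, "az": 0.88, "hand": 1},
  {"dx": -0.22, "dy": 0, "dz": 0, "ax": 0, "ay": 0, "az": 0.88, "hand": 1},
  {"dx": -0.22, "dy": 0, "dz": 0, "ax": 0, "ay": 0, "az": 0.88, "hand": 1},
  {"dx": -0.22, "dy": 0, "dz": 0, "ax": 0, "ay": 0, "az": 0.88, "hand": 1},
  {"dx": -0.22, "dy": 0, "dz": 0, "ax": 0, "ay": 0, "az": 0.88, "hand": 1},
  {"dx": -0.22, "dy": 0, "dz": 0, "ax": 0, "ay": 0, "az": 0.88, "hand": 1},
])

```text
clock: 1.43
eef_pos: [0.5265, 0.1374, 0.2307]
tool_rot: [-1.914, -2.49, 0.001]
wrist_force: [-0.5, 0.6, -0.0]
opening: 0.0853
grasp_force: 0.0
```

Emit:
servo_tool([
  {"dx": -0.2, "dy": 0, "dz": 0, "ax": 0, "ay": 0, "az": 0.88, "hand": 1},
  {"dx": -0.1, "dy": 0, "dz": 0, "ax": 0, "ay": 0, "az": 0.88, "hand": 1},
  {"dx": 0, "dy": 0, "dz": 0, "ax": 0, "ay": 0, "az": 0.88, "hand": 1},
  {"dx": 0, "dy": 0, "dz": 0, "ax": 0, "ay": 0, "az": 0.88, "hand": 1},
  {"dx": 0, "dy": 0, "dz": 0, "ax": 0, "ay": 0, "az": 0, "hand": 1},
])

```text
clock: 1.85
eef_pos: [0.5366, 0.0946, 0.2308]
tool_rot: [-2.204, -2.238, 0.001]
wrist_force: [-0.7, 0.2, -0.2]
opening: 0.0848
grasp_force: 0.0
```

```bash
sed -i 's/s\["opening"\].round(4)/round(float(s["opening"]),4)/' h.py
python3 - <<'E'
from h import *
s=st();c=camera_info("wrist");im=get_image("wrist");cv2.imwrite("pics/w1.png",im[:,:,::-1])
q=np.load("q.npy")
print(proj(toworld(q,[[0,q[3],.146],[0,-.083,.126],[0,q[3]+.065,.1]]),c).round(0))
E
```

```text
t1.85 eef [0.5366 0.0946 0.2308] carrier [-0.0328  0.093   0.2308] toolx [-0.015  1.    -0.   ] z [-0.001 -0.    -1.   ] F [-0.7  0.2 -0.2] op 0.0848 gf 0.0
[[373. 349.]
 [362. 468.]
 [369. 225.]]
```

View pics/w1.png

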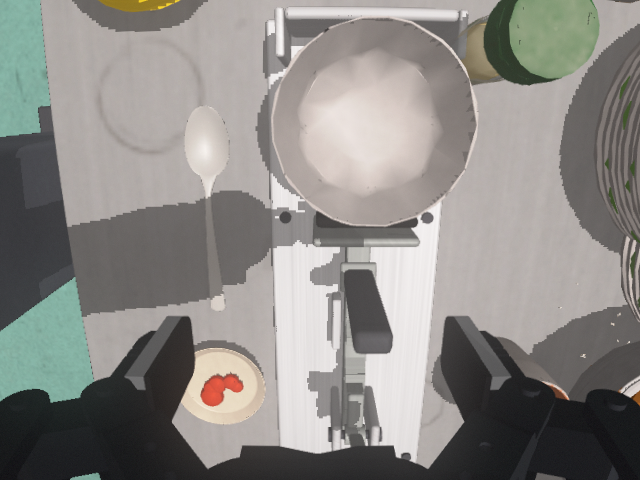

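Emit:
servo_tool([
  {"dx": -0.14, "dy": 0.07, "dz": 0, "ax": 0, "ay": 0, "az": 0, "hand": 0.2},
  {"dx": -0.14, "dy": 0.07, "dz": 0, "ax": 0, "ay": 0, "az": 0, "hand": 0.2},
  {"dx": -0.135, "dy": 0.08, "dz": 0, "ax": 0, "ay": 0, "az": 0, "hand": 0.2},
  {"dx": 0, "dy": 0, "dz": 0.1, "ax": 0, "ay": 0, "az": 0, "hand": 0.2},
  {"dx": 0, "dy": 0, "dz": 0.1, "ax": 0, "ay": 0, "az": 0, "hand": 0.2},
  {"dx": 0, "dy": 0, "dz": 0, "ax": 0, "ay": 0, "az": 0, "hand": 0.2},
])

```text
clock: 2.4
eef_pos: [0.569, 0.0334, 0.1983]
tool_rot: [-2.198, -2.239, 0.006]
wrist_force: [-1.1, 0.4, -0.9]
opening: 0.0511
grasp_force: 0.0
```

```bash
python3 - <<'E'
from h import *
s=st();cs,cd=camera_info("scene"),camera_info("side")
r=least_squares(lambda X:np.r_[proj(X,cs)[0]-(423,219),proj(X,cd)[0]-(449,256)],[.4,.1,.05]);print("mug",r.x,r.cost)
import plant;print([n for n in dir(plant) if 'hold' in n.lower()])
a=get_image("scene")[185:345,232:472];b=get_image("side")[160:310,290:490]
a=cv2.resize(a,(400,266));b=cv2.resize(b,(400,300));m=np.zeros((300,800,3),np.uint8);m[:266,:400]=a;m[:,400:]=b
cv2.imwrite("pics/m.png",m[:,:,::-1])
E
```

```text
t2.40 eef [0.569  0.0334 0.1983] carrier [-0.001   0.0315  0.1983] toolx [-0.018  1.    -0.   ] z [-0.006 -0.    -1.   ] F [-1.1  0.4 -0.9] op 0.0511 gf 0.0
mug [ 0.72101179 -0.07491814  0.07428076] 0.8586101974816992
['hold_point_z']
```

View pics/m.png

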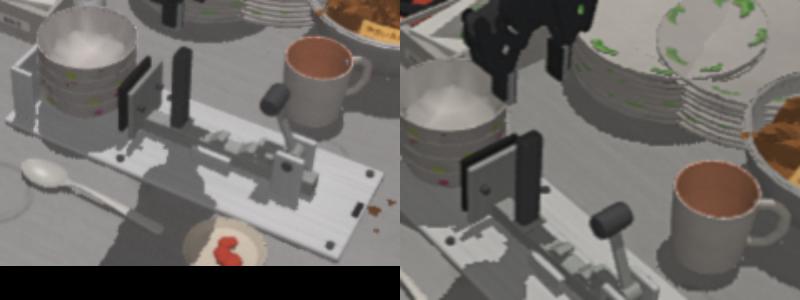

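Emit:
servo_tool([
  {"dx": 0, "dy": 0.005, "dz": 0.15, "ax": 0, "ay": 0, "az": 0, "hand": 0.2},
  {"dx": 0, "dy": 0, "dz": 0.15, "ax": 0, "ay": 0, "az": 0, "hand": 0.2},
  {"dx": 0, "dy": 0, "dz": 0.15, "ax": 0, "ay": 0, "az": 0, "hand": 0.2},
  {"dx": 0, "dy": 0, "dz": 0.1, "ax": 0, "ay": 0, "az": 0, "hand": 0.2},
  {"dx": 0, "dy": 0, "dz": 0, "ax": 0, "ay": 0, "az": 0, "hand": 0.2},
])

```text
clock: 2.92
eef_pos: [0.5695, 0.034, 0.1165]
tool_rot: [-2.198, -2.24, 0.006]
wrist_force: [-1.4, -0.1, 0.2]
opening: 0.0515
grasp_force: 0.0
```

Emit:
servo_tool([
  {"dx": 0, "dy": 0, "dz": 0, "ax": 0, "ay": 0, "az": 0, "hand": -0.2},
  {"dx": 0, "dy": 0, "dz": 0, "ax": 0, "ay": 0, "az": 0, "hand": -0.35},
  {"dx": 0, "dy": 0, "dz": 0, "ax": 0, "ay": 0, "az": 0, "hand": -0.6},
  {"dx": 0, "dy": 0, "dz": 0, "ax": 0, "ay": 0, "az": 0, "hand": -1},
  {"dx": 0, "dy": 0, "dz": 0, "ax": 0, "ay": 0, "az": 0, "hand": -1},
  {"dx": 0, "dy": 0, "dz": 0, "ax": 0, "ay": 0, "az": 0, "hand": -1},
])

```text
clock: 3.42
eef_pos: [0.5711, 0.0339, 0.1208]
tool_rot: [-2.202, -2.241, -0.001]
wrist_force: [-4.7, 0.4, 6.3]
opening: 0.0228
grasp_force: 61.2
```

```bash
python3 - <<'E'
from h import *
st();print(hold_point_z)
E
```

```text
t3.42 eef [0.5711 0.0339 0.1208] carrier [0.0011 0.032  0.1208] toolx [-0.018  1.     0.001] z [ 0.     0.001 -1.   ] F [-4.7  0.4  6.3] op 0.0228 gf 61.2
0.0187
```

Emit:
servo_tool([
  {"dx": 0.007, "dy": 0, "dz": 0, "ax": 0, "ay": 0, "az": 0, "hand": -1},
  {"dx": 0.007, "dy": 0, "dz": 0, "ax": 0, "ay": 0, "az": 0, "hand": -1},
  {"dx": 0, "dy": 0, "dz": 0, "ax": 0, "ay": 0, "az": 0, "hand": -1},
  {"dx": 0, "dy": 0, "dz": 0, "ax": 0, "ay": 0, "az": 0, "hand": -1},
])

```text
clock: 3.75
eef_pos: [0.5711, 0.034, 0.1208]
tool_rot: [2.201, 2.238, -0.004]
wrist_force: [-5.6, -4.8, 6.1]
opening: 0.0228
grasp_force: 61.3
```

Emit:
servo_tool([
  {"dx": 0.01, "dy": 0, "dz": 0, "ax": 0, "ay": 0, "az": 0, "hand": -1},
  {"dx": 0.01, "dy": 0, "dz": 0, "ax": 0, "ay": 0, "az": 0, "hand": -1},
  {"dx": 0, "dy": 0, "dz": 0, "ax": 0, "ay": 0, "az": 0, "hand": -1},
  {"dx": 0, "dy": 0, "dz": 0, "ax": 0, "ay": 0, "az": 0, "hand": -1},
])

```text
clock: 4.08
eef_pos: [0.5711, 0.0362, 0.1208]
tool_rot: [2.201, 2.237, -0.005]
wrist_force: [-5.1, -6.5, 6.2]
opening: 0.023
grasp_force: 61.3
```

Emit:
servo_tool([
  {"dx": 0.01, "dy": 0, "dz": 0, "ax": 0, "ay": 0, "az": 0, "hand": -1},
  {"dx": 0, "dy": 0, "dz": 0, "ax": 0, "ay": 0, "az": 0, "hand": -1},
  {"dx": 0, "dy": 0, "dz": 0, "ax": 0, "ay": 0, "az": 0, "hand": -1},
  {"dx": 0, "dy": 0, "dz": 0, "ax": 0, "ay": 0, "az": 0, "hand": -1},
])

```text
clock: 4.42
eef_pos: [0.571, 0.0376, 0.1208]
tool_rot: [2.201, 2.236, -0.006]
wrist_force: [-5.0, -7.6, 6.0]
opening: 0.0227
grasp_force: 61.3
```

Emit:
servo_tool([
  {"dx": 0.01, "dy": 0, "dz": 0, "ax": 0, "ay": 0, "az": 0, "hand": -1},
  {"dx": 0, "dy": 0, "dz": 0, "ax": 0, "ay": 0, "az": 0, "hand": -1},
  {"dx": 0, "dy": 0, "dz": 0, "ax": 0, "ay": 0, "az": 0, "hand": -1},
  {"dx": 0, "dy": 0, "dz": 0, "ax": 0, "ay": 0, "az": 0, "hand": -1},
])

```text
clock: 4.75
eef_pos: [0.571, 0.0388, 0.1208]
tool_rot: [2.201, 2.236, -0.006]
wrist_force: [-4.8, -8.3, 6.5]
opening: 0.0228
grasp_force: 61.3
```

Emit:
servo_tool([
  {"dx": 0.01, "dy": 0, "dz": 0, "ax": 0, "ay": 0, "az": 0, "hand": -1},
  {"dx": 0, "dy": 0, "dz": 0, "ax": 0, "ay": 0, "az": 0, "hand": -1},
  {"dx": 0, "dy": 0, "dz": 0, "ax": 0, "ay": 0, "az": 0, "hand": -1},
  {"dx": 0, "dy": 0, "dz": 0, "ax": 0, "ay": 0, "az": 0, "hand": -1},
])

```text
clock: 5.08
eef_pos: [0.571, 0.0397, 0.1208]
tool_rot: [2.2, 2.235, -0.008]
wrist_force: [-5.6, -9.2, 6.6]
opening: 0.0228
grasp_force: 61.3
```

Emit:
servo_tool([
  {"dx": 0.01, "dy": 0, "dz": 0, "ax": 0, "ay": 0, "az": 0, "hand": -1},
  {"dx": 0, "dy": 0, "dz": 0, "ax": 0, "ay": 0, "az": 0, "hand": -1},
  {"dx": 0, "dy": 0, "dz": 0, "ax": 0, "ay": 0, "az": 0, "hand": -1},
  {"dx": 0, "dy": 0, "dz": 0, "ax": 0, "ay": 0, "az": 0, "hand": -1},
])

```text
clock: 5.42
eef_pos: [0.571, 0.0405, 0.1208]
tool_rot: [2.2, 2.234, -0.009]
wrist_force: [-4.6, -11.8, 6.5]
opening: 0.0231
grasp_force: 61.4
```

Emit:
servo_tool([
  {"dx": 0, "dy": 0, "dz": 0, "ax": 0, "ay": 0, "az": 0, "hand": -1},
  {"dx": 0, "dy": 0, "dz": 0, "ax": 0, "ay": 0, "az": 0, "hand": -1},
  {"dx": 0, "dy": 0, "dz": 0, "ax": 0, "ay": 0, "az": 0, "hand": -1},
  {"dx": 0, "dy": 0, "dz": 0, "ax": 0, "ay": 0, "az": 0, "hand": -1},
])

```text
clock: 5.75
eef_pos: [0.571, 0.0405, 0.1208]
tool_rot: [2.2, 2.234, -0.009]
wrist_force: [-4.5, -12.1, 6.1]
opening: 0.0225
grasp_force: 61.3
```

Emit:
servo_tool([
  {"dx": 0.01, "dy": 0, "dz": 0, "ax": 0, "ay": 0, "az": 0, "hand": -1},
  {"dx": 0.007, "dy": 0, "dz": 0, "ax": 0, "ay": 0, "az": 0, "hand": -1},
  {"dx": 0, "dy": 0, "dz": 0, "ax": 0, "ay": 0, "az": 0, "hand": -1},
  {"dx": 0, "dy": 0, "dz": 0, "ax": 0, "ay": 0, "az": 0, "hand": -1},
  {"dx": 0, "dy": 0, "dz": 0, "ax": 0, "ay": 0, "az": 0, "hand": -1},
])

```text
clock: 6.17
eef_pos: [0.5709, 0.0419, 0.1208]
tool_rot: [2.199, 2.232, -0.012]
wrist_force: [-4.8, -14.6, 7.0]
opening: 0.023
grasp_force: 61.3
```

Emit:
servo_tool([
  {"dx": 0.007, "dy": 0, "dz": 0, "ax": 0, "ay": 0, "az": 0, "hand": -1},
  {"dx": 0, "dy": 0, "dz": 0, "ax": 0, "ay": 0, "az": 0, "hand": -1},
  {"dx": 0, "dy": 0, "dz": 0, "ax": 0, "ay": 0, "az": 0, "hand": -1},
  {"dx": 0, "dy": 0, "dz": 0, "ax": 0, "ay": 0, "az": 0, "hand": -1},
])

```text
clock: 6.5
eef_pos: [0.571, 0.0424, 0.1208]
tool_rot: [2.199, 2.231, -0.013]
wrist_force: [-4.4, -15.8, 6.8]
opening: 0.023
grasp_force: 61.3
```

Emit:
servo_tool([
  {"dx": -0.01, "dy": 0, "dz": 0, "ax": 0, "ay": 0, "az": 0, "hand": -1},
  {"dx": -0.01, "dy": 0, "dz": 0, "ax": 0, "ay": 0, "az": 0, "hand": -1},
  {"dx": -0.008, "dy": 0, "dz": 0, "ax": 0, "ay": 0, "az": 0, "hand": -1},
  {"dx": 0, "dy": 0, "dz": 0, "ax": 0, "ay": 0, "az": 0, "hand": -1},
  {"dx": 0, "dy": 0, "dz": 0, "ax": 0, "ay": 0, "az": 0, "hand": -1},
])

```text
clock: 6.92
eef_pos: [0.5709, 0.0424, 0.1208]
tool_rot: [2.201, 2.238, -0.003]
wrist_force: [-3.9, -4.6, 6.1]
opening: 0.0232
grasp_force: 61.3
```

Emit:
servo_tool([
  {"dx": -0.01, "dy": 0, "dz": 0, "ax": 0, "ay": 0, "az": 0, "hand": -0.3},
  {"dx": 0, "dy": 0, "dz": 0, "ax": 0, "ay": 0, "az": 0, "hand": 0.2},
  {"dx": 0, "dy": 0, "dz": 0, "ax": 0, "ay": 0, "az": 0, "hand": 0.2},
  {"dx": 0, "dy": 0, "dz": 0, "ax": 0, "ay": 0, "az": 0, "hand": 0.2},
  {"dx": 0, "dy": 0, "dz": -0.15, "ax": 0, "ay": 0, "az": 0, "hand": 0.2},
  {"dx": 0, "dy": 0, "dz": -0.2, "ax": 0, "ay": 0, "az": 0, "hand": 0.2},
  {"dx": 0, "dy": 0, "dz": -0.2, "ax": 0, "ay": 0, "az": 0, "hand": 0.2},
  {"dx": 0, "dy": 0, "dz": 0, "ax": 0, "ay": 0, "az": 0, "hand": 0.2},
])

```text
clock: 7.58
eef_pos: [0.5755, 0.0432, 0.2076]
tool_rot: [2.197, 2.236, 0.013]
wrist_force: [-0.1, 0.4, 0.8]
opening: 0.0515
grasp_force: 0.0
```

```bash
python3 - <<'E'
from h import *
st()
E
```

```text
t7.58 eef [0.5755 0.0432 0.2076] carrier [0.0055 0.0412 0.2076] toolx [-0.018  1.     0.001] z [ 0.011  0.001 -1.   ] F [-0.1  0.4  0.8] op 0.0515 gf 0.0
```

Emit:
servo_tool([
  {"dx": -0.15, "dy": -0.01, "dz": 0, "ax": 0, "ay": 0, "az": 0, "hand": -1},
  {"dx": -0.15, "dy": -0.01, "dz": 0, "ax": 0, "ay": 0, "az": 0, "hand": -1},
  {"dx": -0.14, "dy": -0.01, "dz": 0, "ax": 0, "ay": 0, "az": 0, "hand": -1},
  {"dx": 0, "dy": 0, "dz": 0, "ax": 0, "ay": 0, "az": 0, "hand": -1},
  {"dx": 0, "dy": 0, "dz": 0.15, "ax": 0, "ay": 0, "az": 0, "hand": -1},
  {"dx": 0, "dy": 0, "dz": 0.2, "ax": 0, "ay": 0, "az": 0, "hand": -1},
  {"dx": 0, "dy": 0, "dz": 0.25, "ax": 0, "ay": 0, "az": 0, "hand": -1},
  {"dx": 0, "dy": 0, "dz": 0, "ax": 0, "ay": 0, "az": 0, "hand": -1},
])

```text
clock: 8.25
eef_pos: [0.5628, -0.0227, 0.1048]
tool_rot: [-2.195, -2.234, 0.012]
wrist_force: [-2.7, -0.3, -1.4]
opening: 0.0002
grasp_force: 0.0
```

```bash
python3 - <<'E'
from h import *
st()
b=get_image("side")[160:385,265:490];a=get_image("scene")[165:325,252:472]
m=np.hstack([cv2.resize(a,(400,291))[:290],cv2.resize(b,(400,400))[55:345]])
cv2.imwrite("pics/m2.png",m[:,:,::-1])
E
```

```text
t8.25 eef [ 0.5628 -0.0227  0.1048] carrier [-0.0079 -0.0245  0.1048] toolx [-0.018  1.     0.001] z [-0.012  0.001 -1.   ] F [-2.7 -0.3 -1.4] op 0.0002 gf 0.0
```

View pics/m2.png

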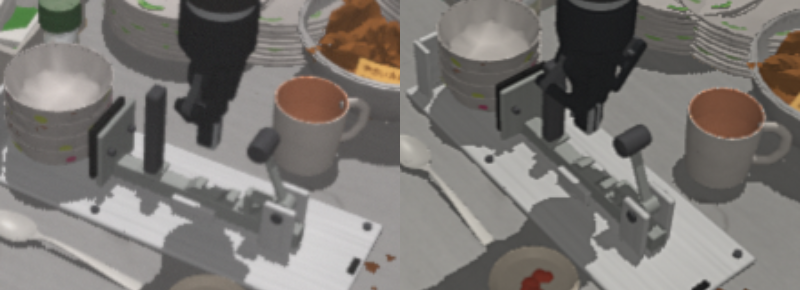

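Emit:
servo_tool([
  {"dx": -0.1, "dy": 0.04, "dz": 0, "ax": 0, "ay": 0, "az": 0, "hand": -1},
  {"dx": -0.1, "dy": 0, "dz": 0, "ax": 0, "ay": 0, "az": 0, "hand": -1},
  {"dx": -0.05, "dy": 0, "dz": 0, "ax": 0, "ay": 0, "az": 0, "hand": -1},
  {"dx": -0.03, "dy": 0, "dz": 0, "ax": 0, "ay": 0, "az": 0, "hand": -1},
  {"dx": 0, "dy": 0, "dz": 0, "ax": 0, "ay": 0, "az": 0, "hand": -1},
])

```text
clock: 8.77
eef_pos: [0.5761, -0.066, 0.113]
tool_rot: [2.202, 2.238, 0.003]
wrist_force: [1.0, 0.1, -0.3]
opening: -0.0001
grasp_force: 0.2
```

Emit:
servo_tool([
  {"dx": -0.03, "dy": 0, "dz": 0, "ax": 0, "ay": 0, "az": 0, "hand": -1},
  {"dx": -0.02, "dy": 0, "dz": 0, "ax": 0, "ay": 0, "az": 0, "hand": -1},
  {"dx": 0, "dy": 0, "dz": 0, "ax": 0, "ay": 0, "az": 0, "hand": -1},
])

```text
clock: 9.02
eef_pos: [0.5749, -0.0731, 0.1115]
tool_rot: [2.202, 2.24, -0.0]
wrist_force: [-0.1, 0.4, -0.0]
opening: 0.0
grasp_force: 0.1
```

Emit:
servo_tool([
  {"dx": -0.03, "dy": 0, "dz": 0, "ax": 0, "ay": 0, "az": 0, "hand": -1},
  {"dx": -0.03, "dy": 0, "dz": 0, "ax": 0, "ay": 0, "az": 0, "hand": -1},
  {"dx": 0, "dy": 0, "dz": 0, "ax": 0, "ay": 0, "az": 0, "hand": -1},
])

```text
clock: 9.27
eef_pos: [0.5751, -0.0826, 0.1112]
tool_rot: [2.203, 2.24, -0.001]
wrist_force: [-0.3, 0.5, 0.4]
opening: 0.0001
grasp_force: 0.0
```

Emit:
servo_tool([
  {"dx": -0.03, "dy": 0, "dz": 0, "ax": 0, "ay": 0, "az": 0, "hand": -1},
  {"dx": -0.03, "dy": 0, "dz": 0, "ax": 0, "ay": 0, "az": 0, "hand": -1},
  {"dx": 0, "dy": 0, "dz": 0, "ax": 0, "ay": 0, "az": 0, "hand": -1},
])

```text
clock: 9.52
eef_pos: [0.5753, -0.0918, 0.1112]
tool_rot: [2.203, 2.239, -0.001]
wrist_force: [-0.5, -0.9, 0.1]
opening: 0.0001
grasp_force: 0.0
```

```bash
python3 - <<'E'
from h import *
st()
b=get_image("side")[160:385,265:490];a=get_image("scene")[165:325,252:472]
m=np.hstack([cv2.resize(a,(400,291))[:290],cv2.resize(b,(400,400))[55:345]])
cv2.imwrite("pics/m3.png",m[:,:,::-1])
E
```

```text
t9.52 eef [ 0.5753 -0.0918  0.1112] carrier [ 0.0039 -0.0938  0.1112] toolx [-0.016  1.    -0.001] z [-0.    -0.001 -1.   ] F [-0.5 -0.9  0.1] op 0.0001 gf 0.0
```

View pics/m3.png

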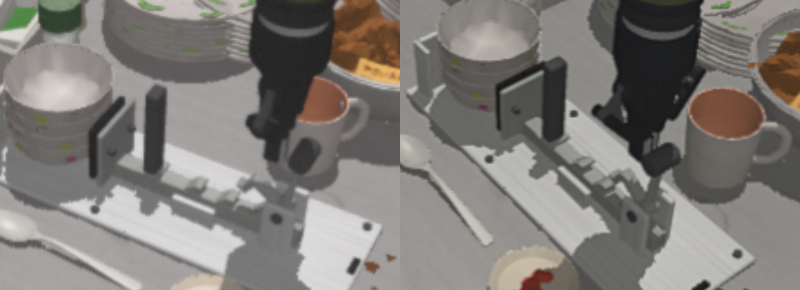

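Emit:
servo_tool([
  {"dx": -0.05, "dy": 0, "dz": 0, "ax": 0, "ay": 0, "az": 0, "hand": -1},
  {"dx": -0.05, "dy": 0, "dz": 0, "ax": 0, "ay": 0, "az": 0, "hand": -1},
  {"dx": -0.05, "dy": 0, "dz": 0, "ax": 0, "ay": 0, "az": 0, "hand": -1},
  {"dx": -0.05, "dy": 0, "dz": 0, "ax": 0, "ay": 0, "az": 0, "hand": -1},
  {"dx": 0, "dy": 0, "dz": 0, "ax": 0, "ay": 0, "az": 0, "hand": -1},
  {"dx": 0, "dy": 0, "dz": 0, "ax": 0, "ay": 0, "az": 0, "hand": -1},
])

```text
clock: 10.12
eef_pos: [0.5758, -0.1215, 0.1113]
tool_rot: [-2.203, -2.239, -0.0]
wrist_force: [-0.0, 0.5, -0.1]
opening: -0.0
grasp_force: 0.0
```

Emit:
servo_tool([
  {"dx": 0.05, "dy": 0, "dz": 0, "ax": 0, "ay": 0, "az": 0, "hand": -1},
  {"dx": 0.05, "dy": 0, "dz": 0, "ax": 0, "ay": 0, "az": 0, "hand": -1},
  {"dx": 0.1, "dy": 0, "dz": -0.1, "ax": 0, "ay": 0, "az": 0, "hand": -1},
  {"dx": 0.2, "dy": 0, "dz": -0.2, "ax": 0, "ay": 0, "az": 0, "hand": 0.2},
  {"dx": 0.2, "dy": 0, "dz": -0.2, "ax": 0, "ay": 0, "az": 0, "hand": 0.2},
  {"dx": 0.2, "dy": 0, "dz": -0.2, "ax": 0, "ay": 0, "az": 0, "hand": 0.2},
  {"dx": 0.2, "dy": 0, "dz": 0, "ax": 0, "ay": 0, "az": 0, "hand": 0.2},
  {"dx": 0, "dy": 0, "dz": 0, "ax": 0, "ay": 0, "az": 0, "hand": 0.2},
])

```text
clock: 10.78
eef_pos: [0.5744, 0.0335, 0.2173]
tool_rot: [2.194, 2.247, 0.009]
wrist_force: [-0.3, -0.1, -0.7]
opening: 0.0512
grasp_force: 0.0
```

```bash
python3 - <<'E'
from h import *
st()
q=np.load("q.npy");P=toworld(q,[[0,-.155,.1216],[0,q[3]+.008,.146]])
for n,im in(("scene",0),("side",0)):print(n,proj(P,camera_info(n)).round(0).tolist())
b=get_image("side")[160:385,265:490];a=get_image("scene")[165:325,252:472]
m=np.hstack([cv2.resize(a,(400,291))[:290],cv2.resize(b,(400,400))[55:345]])
cv2.imwrite("pics/m4.png",m[:,:,::-1])
E
```

```text
t10.78 eef [0.5744 0.0335 0.2173] carrier [0.0043 0.0315 0.2173] toolx [-0.024  1.     0.003] z [ 0.005  0.003 -1.   ] F [-0.3 -0.1 -0.7] op 0.0512 gf 0.0
scene [[434.0, 260.0], [338.0, 214.0]]
side [[424.0, 297.0], [352.0, 226.0]]
```

View pics/m4.png

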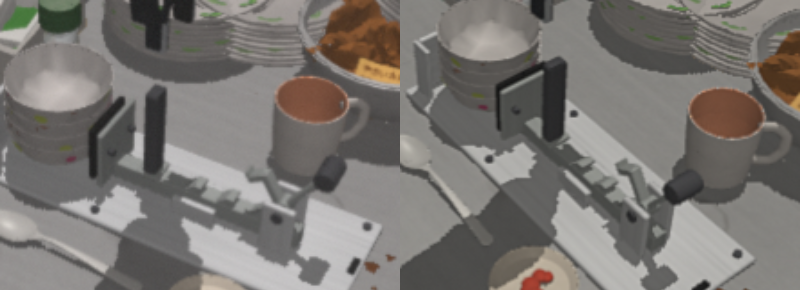

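Emit:
servo_tool([
  {"dx": 0.05, "dy": -0.02, "dz": 0.15, "ax": 0, "ay": 0, "az": 0, "hand": 0.2},
  {"dx": 0, "dy": 0, "dz": 0.15, "ax": 0, "ay": 0, "az": 0, "hand": 0.2},
  {"dx": 0, "dy": 0, "dz": 0.15, "ax": 0, "ay": 0, "az": 0, "hand": 0.2},
  {"dx": 0, "dy": 0, "dz": 0.15, "ax": 0, "ay": 0, "az": 0, "hand": 0.2},
  {"dx": 0, "dy": 0, "dz": 0.06, "ax": 0, "ay": 0, "az": 0, "hand": 0.2},
  {"dx": 0, "dy": 0, "dz": 0, "ax": 0, "ay": 0, "az": 0, "hand": 0.2},
])

```text
clock: 11.38
eef_pos: [0.5672, 0.0341, 0.1125]
tool_rot: [-2.2, -2.236, 0.008]
wrist_force: [-0.4, -0.6, -1.0]
opening: 0.0513
grasp_force: 0.0
```

Emit:
servo_tool([
  {"dx": 0, "dy": 0, "dz": 0, "ax": 0, "ay": 0, "az": 0, "hand": -0.2},
  {"dx": 0, "dy": 0, "dz": 0, "ax": 0, "ay": 0, "az": 0, "hand": -0.35},
  {"dx": 0, "dy": 0, "dz": 0, "ax": 0, "ay": 0, "az": 0, "hand": -0.6},
  {"dx": 0, "dy": 0, "dz": 0, "ax": 0, "ay": 0, "az": 0, "hand": -1},
  {"dx": 0, "dy": 0, "dz": 0, "ax": 0, "ay": 0, "az": 0, "hand": -1},
  {"dx": 0, "dy": 0, "dz": 0, "ax": 0, "ay": 0, "az": 0, "hand": -1},
])

```text
clock: 11.88
eef_pos: [0.5711, 0.0347, 0.1172]
tool_rot: [2.201, 2.239, 0.002]
wrist_force: [-1.1, -1.2, 5.8]
opening: 0.023
grasp_force: 60.2
```

Emit:
servo_tool([
  {"dx": -0.03, "dy": 0, "dz": 0, "ax": 0, "ay": 0, "az": 0, "hand": -1},
  {"dx": -0.04, "dy": 0, "dz": 0, "ax": 0, "ay": 0, "az": 0, "hand": -1},
  {"dx": -0.04, "dy": 0, "dz": 0, "ax": 0, "ay": 0, "az": 0, "hand": -1},
  {"dx": 0, "dy": 0, "dz": 0, "ax": 0, "ay": 0, "az": 0, "hand": -1},
])

```text
clock: 12.22
eef_pos: [0.5713, 0.0203, 0.1172]
tool_rot: [-2.2, -2.24, -0.008]
wrist_force: [-1.4, 6.0, 5.1]
opening: 0.0229
grasp_force: 60.1
```

Emit:
servo_tool([
  {"dx": -0.05, "dy": 0, "dz": 0, "ax": 0, "ay": 0, "az": 0, "hand": -1},
  {"dx": -0.05, "dy": 0, "dz": 0, "ax": 0, "ay": 0, "az": 0, "hand": -1},
  {"dx": -0.05, "dy": 0, "dz": 0, "ax": 0, "ay": 0, "az": 0, "hand": -1},
  {"dx": -0.05, "dy": 0, "dz": 0, "ax": 0, "ay": 0, "az": 0, "hand": -1},
  {"dx": 0, "dy": 0, "dz": 0, "ax": 0, "ay": 0, "az": 0, "hand": -1},
])

```text
clock: 12.63
eef_pos: [0.5717, -0.0101, 0.1172]
tool_rot: [-2.201, -2.24, -0.007]
wrist_force: [-0.5, 4.1, 6.9]
opening: 0.0228
grasp_force: 60.2
```

Emit:
servo_tool([
  {"dx": -0.04, "dy": 0, "dz": 0, "ax": 0, "ay": 0, "az": 0, "hand": -1},
  {"dx": -0.04, "dy": 0, "dz": 0, "ax": 0, "ay": 0, "az": 0, "hand": -1},
  {"dx": -0.03, "dy": 0, "dz": 0, "ax": 0, "ay": 0, "az": 0, "hand": -1},
  {"dx": 0, "dy": 0, "dz": 0, "ax": 0, "ay": 0, "az": 0, "hand": -1},
])

```text
clock: 12.97
eef_pos: [0.5719, -0.0261, 0.1172]
tool_rot: [-2.2, -2.24, -0.008]
wrist_force: [-1.5, 5.4, 6.4]
opening: 0.0227
grasp_force: 60.2
```

Emit:
servo_tool([
  {"dx": -0.02, "dy": 0, "dz": 0, "ax": 0, "ay": 0, "az": 0, "hand": -1},
  {"dx": -0.02, "dy": 0, "dz": 0, "ax": 0, "ay": 0, "az": 0, "hand": -1},
  {"dx": 0, "dy": 0, "dz": 0, "ax": 0, "ay": 0, "az": 0, "hand": -1},
  {"dx": 0, "dy": 0, "dz": 0, "ax": 0, "ay": 0, "az": 0, "hand": -1},
])

```text
clock: 13.3
eef_pos: [0.572, -0.0285, 0.1171]
tool_rot: [-2.194, -2.239, -0.015]
wrist_force: [-3.0, 14.0, 6.2]
opening: 0.0229
grasp_force: 60.1
```

Emit:
servo_tool([
  {"dx": -0.015, "dy": 0, "dz": 0, "ax": 0, "ay": 0, "az": 0, "hand": -1},
  {"dx": 0, "dy": 0, "dz": 0, "ax": 0, "ay": 0, "az": 0, "hand": -1},
  {"dx": 0, "dy": 0, "dz": 0, "ax": 0, "ay": 0, "az": 0, "hand": -1},
])

```text
clock: 13.55
eef_pos: [0.572, -0.0285, 0.1171]
tool_rot: [-2.191, -2.238, -0.02]
wrist_force: [-2.0, 20.6, 6.9]
opening: 0.0227
grasp_force: 60.0
```

Emit:
servo_tool([
  {"dx": 0.02, "dy": 0, "dz": 0, "ax": 0, "ay": 0, "az": 0, "hand": -1},
  {"dx": 0.02, "dy": 0, "dz": 0, "ax": 0, "ay": 0, "az": 0, "hand": -1},
  {"dx": 0, "dy": 0, "dz": 0, "ax": 0, "ay": 0, "az": 0, "hand": -1},
  {"dx": 0, "dy": 0, "dz": 0, "ax": 0, "ay": 0, "az": 0, "hand": -1},
])

```text
clock: 13.88
eef_pos: [0.5719, -0.0285, 0.1172]
tool_rot: [-2.2, -2.242, -0.006]
wrist_force: [-2.4, 4.4, 6.6]
opening: 0.0226
grasp_force: 60.2
```

End stop firm. Release and rise.

Emit:
servo_tool([
  {"dx": 0.007, "dy": 0, "dz": 0, "ax": 0, "ay": 0, "az": 0, "hand": -0.3},
  {"dx": 0, "dy": 0, "dz": 0, "ax": 0, "ay": 0, "az": 0, "hand": 0.2},
  {"dx": 0, "dy": 0, "dz": 0, "ax": 0, "ay": 0, "az": 0, "hand": 0.2},
  {"dx": 0, "dy": 0, "dz": 0, "ax": 0, "ay": 0, "az": 0, "hand": 0.2},
  {"dx": 0, "dy": 0, "dz": -0.15, "ax": 0, "ay": 0, "az": 0, "hand": 0.2},
  {"dx": 0, "dy": 0, "dz": -0.2, "ax": 0, "ay": 0, "az": 0, "hand": 0.2},
  {"dx": 0, "dy": 0, "dz": -0.25, "ax": 0, "ay": 0, "az": 0, "hand": 0.2},
  {"dx": 0, "dy": 0, "dz": 0, "ax": 0, "ay": 0, "az": 0, "hand": 0.2},
])

```text
clock: 14.55
eef_pos: [0.5753, -0.0297, 0.2126]
tool_rot: [2.196, 2.234, 0.012]
wrist_force: [1.3, -0.2, 0.2]
opening: 0.0515
grasp_force: 0.0
```

```bash
python3 - <<'E'
from h import *
st()
b=get_image("side")[160:385,265:490];a=get_image("scene")[165:325,252:472]
m=np.hstack([cv2.resize(a,(400,291))[:290],cv2.resize(b,(400,400))[55:345]])
cv2.imwrite("pics/m5.png",m[:,:,::-1])
E
```

```text
t14.55 eef [ 0.5753 -0.0297  0.2126] carrier [ 0.0045 -0.0317  0.2126] toolx [-0.017  1.    -0.001] z [ 0.012 -0.001 -1.   ] F [ 1.3 -0.2  0.2] op 0.0515 gf 0.0
```

View pics/m5.png

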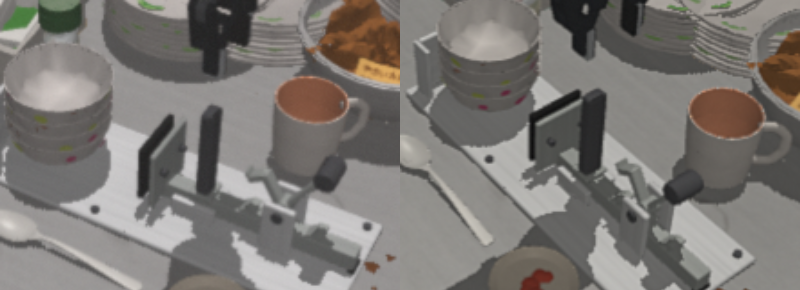

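The picture shows the stop fully back, with the handle at about (208,150) in the left crop. The pawl knob is still over at (330,174), and the bowls are standing as they were.

```bash
python3 -c "
from plant import *
print(close_job())"
```

```text
the job is handed in; nothing more can be done
None
```

I snugged the stop up, flipped the pawl over, and drew the stop back to its end stop; the last picture shows the pawl still flipped and the bowls standing, and I handed the job in at about 14.7 s.

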